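# Screw the cover onto the incense pedestal

## Task

Close the bronze incense pedestal with its pierced screw cover: rest the cover level on top of the thread, turn it back (anticlockwise from above) until you feel it drop into the thread starts, then screw it down clockwise until it is fully home against the stop, and let go. Leave everything else on the slab as it is.

Things in the scene. Friction and masses are not known exactly. Their poses are not given: they have to be found in the camera images.
- pedestal: Tall bronze incense pedestal locked upright in a round brass twist socket (132 mm flange) on the grey slate slab; cannot move or turn. Origin: centre of the socket's underside, on the slab (slab top is 20 mm above the work surface), z up. Its cup ends in a plain neck tube, 68 mm outside diameter, with a right-hand three-start interrupted thread round it, 77 mm outside diameter.
- rim (a point): centre of the neck tube's chamfered rim, on the pedestal's axis, 156 mm above its origin. The three thread crowns lie level 6 mm below it (150 mm above the origin). Between the crowns are three open thread starts, each 28 deg wide, on the directions 0, 120 and 240 deg from the pedestal's x axis.
- start0 (a point): the thread start on the pedestal's x axis: centre of its opening, 37 mm from the axis, at crown height. A cover lug that enters a start drops about 7 mm to the channel floor; turned clockwise (from above) it then runs under the crown, sinking 0.08 mm per degree, with 1.2 mm up-and-down play, to a stop 75 deg clockwise of the start.
- start1 (a point): the same for the thread start 120 deg anticlockwise of start0. Each crown covers 14 to 82 deg clockwise of its start. From 82 to 106 deg stands a stop rib that also rises 4 mm above the crown: a cover merely resting on the crowns cannot be turned clockwise into the next starts, only back anticlockwise into its own.
- start2 (a point): the same for the thread start 240 deg anticlockwise of start0
- stop0 (a point): where the middle of a lug lies with the cover fully home against the stop: 37.5 mm from the pedestal's axis, 75 deg clockwise of start0, 139.2 mm above the pedestal's origin
- cover: The pedestal's pierced bronze screw cover, standing right way up on the slab: round, 88 mm outside diameter, 73 mm high, 0.3 to 0.65 kg. Origin: centre of its lower edge, z up. Skirt 80 mm inside diameter, 20 mm deep. Its origin is about 149 mm above the pedestal's origin when it rests on the crowns, about 142 mm when dropped into the starts, 136 mm fully home (ceiling on the neck's rim).
- finial (a point): on the cover's axis, 57 mm above its origin, the height to grip: in the round, straight-sided finial on top of the cover, 30 mm in diameter from 42 to 66 mm above the origin (domed top at 73 mm). Below it the cover's top is at most 29 mm above the origin. It can be gripped from any side; a hard turn against a stop slips in the fingers.
- lug0 (a point): middle of the lug on the cover's x axis, 37.5 mm from the cover's axis, 3.2 mm above its origin. Three lugs stick inwards inside the lower edge, 120 deg apart, each 9 mm wide and 4 mm high and marked by a raised upright bead outside the skirt; their tips leave a 70 mm circle clear, so 1.2 mm all round on the neck.
- lug1 (a point): middle of the lug 120 deg anticlockwise of lug0, seen from above
- lug2 (a point): middle of the lug 240 deg anticlockwise of lug0, seen from above
- copper_bowl: dented open copper offering bowl, 114 mm across, 50 mm high (a bystander); origin: centre of its underside
- mallet: rosewood mallet lying on the slab, 190 mm long, head 62 mm wide and 42 mm high (a bystander); long axis = its x, the head 55 mm along +x; origin: centre of its underside
- tongs: pair of brass incense tongs lying flat, 180 mm long, 34 mm wide (a bystander); long axis = its x; origin: centre of its underside
- jade_figurine: white jade seated figurine, 76 mm across the base, 111 mm high (a bystander); origin: centre of its underside
- candlestick: turned brass candlestick, 68 mm foot, 120 mm high (a bystander); origin: centre of its underside
- bronze_bell: small bronze hand bell standing on its mouth, 62 mm across, 94 mm high (a bystander); origin: centre of its underside
- incense_box: closed rosewood incense box, 64 x 204 x 44 mm, long along its y (a bystander); origin: centre of its underside
- tea_cup: white offering cup, 68 mm across, 45 mm high (a bystander); origin: centre of its underside
Mind the look-alikes: they are no part of the job. What is shaped like the cover but blue, green or red is not meant.

How it is judged:
By the outcome, as a careful person would: the job done as asked, in the order asked, and still so for the second after the job is handed in, with the robot touching nothing.
It also fails if it takes over 51 s, if anything falls off the work surface, if the arm or the gripper's body presses on something with over 40 N, if the wrist force passes 120 N, or if a joint passes its speed limit or range.

## Robot

A 6-joint arm with a two-finger parallel gripper is mounted at the origin on the work surface. World frame = base frame: x ahead of the robot, y to its left, z up, the work surface at z = 0. Lengths are in m, angles in rad, forces in N, time in s.
With the tool pointing down it reaches from about 0.225 to 0.725 m from the base axis. Payload 3.1 kg.
Tool frame: the origin (TCP) lies on the front face of the gripper's body, between the roots of the fingers; the fingertips stand 73 mm ahead of it and the grasp point (between the pads) lies 54 mm ahead of it; z points along the fingers, y is the line along which they close (so a half turn about z gives the same grasp; the last joint's range is limited). The gripper opens to 85 mm and grips with 20 to 120 N. Pads are 22 mm wide; open, the fingers measure 114 mm over their backs; the gripper's body (76 mm by 85 mm) begins 54 mm behind the grasp point. The pads swing forward as they close: fully open they stand 13 mm farther back than shut.
Start: joints at [-1.316, 0.048, 0.099, 1.622, 0, 1.443], TCP at [0.196, -0.487, 0.304] pointing down, gripper open.
Joint ranges: [-2.91, 2.91], [-0.99, 1.94], [-1.21, 1.42], [-2.12, 2.29], [-1.49, 1.47], [-3.14, 3.14]. Speed limits (rad/s): [2.79, 2.79, 3.14, 3.14, 3.14, 3.14].

## Interface

Orientations are given as a rotation vector (axis times angle).
In Python, from workcell import r gives the robot as it stands.
- The arm moves only by the tool jog_arm, never from a script. Its argument "commands" is a list that holds one entry, the list of rows, each a list of 7 numbers: the turn, a rotation vector about the tool's x, y, z in degrees, then the shift along the tool's x, y, z in m, then the closure, from -1 (fully open) to 1 (shut). In form: [[[wx, wy, wz, x, y, z, gripper], ...]]. A call has 1 to 20 rows; each row is the pose to reach, as a shift and turn from the pose commanded when the call began, along the tool's axes at that moment; what a row does not reach only later rows make up. A row lasts 1/8 s, in which the tool goes at most 62.5 mm and 10.7 degrees, less where a joint would pass 70% of its speed; a pose out of reach is approached as far as the arm can. A call with a gripper value outside its range is refused whole. The fingers move at their own pace and stop on an object; "squeeze" is the grip in N (left out, the last holds). Time passes only in rows, so rows that repeat a pose let the fingers close. It gives the time, the measured TCP pose, the force, the opening and the grip force at its end, in the units of the state.
- r.get_state(): the state, without advancing time (a new reading comes with each control period).
- r.capture(name): name is "scene" or "top" or "wrist"; returns a dict with "img" (400x640x3 uint8, red, green, blue), "range_z" (400x640 float32, m along the optical axis (not along the pixel's ray), 0 where there is no reading), "vfov" (degrees; the focal length in pixels is half the picture's height over the tangent of half this angle, whatever the lens; pixels are square), "cx", "cy" (the principal point, pixels), "T" (4x4, takes a point from camera to world coordinates); the wrist camera has in their place "T_tool_cam" (4x4, takes a point from camera to tool coordinates, whose origin is the TCP and whose axes are the flange's). Camera axes: x right, y down, z forward; pixel columns grow to the right and rows downward; lengths in m; the calibration is good to about 2 mm. The wrist camera is an equidistant fisheye: a pixel r from the principal point sees the ray r / f radians off the axis. A picture is of the moment at which its call begins: read the wrist's pose just before it.
- r.job_done(): hands the job in; it is judged then, once.
The state is a dict: "time": time; "joints": joint angles; "dq": joint speeds; "effort": joint torques, N m; "position": TCP position; "tcp_rot": TCP orientation; "force": force on the tool from outside, world axes, zero at the start; "wrist_torque": the same for the moment, N m; "gripper_width": finger opening in m; "grip_force": force on a finger pad.
Only numpy, scipy, OpenCV 4.12 (cv2) and the standard library are available. Lean on these libraries where they do the work, as an engineer would, in place of code of your own. Each camera call takes 0.05 s, during which the arm holds its last target. There are 200 camera calls.

## Working session

There is one attempt and no reset: what is moved stays moved. The work goes in short steps, Python scripts to look and compute and a tool call to move; the robot and the scene stay as the last step left them, time stands still between calls to the robot, and variables do not carry over. Pictures are saved under pics/ and viewed, at most 10 in all, crops included, and the job is handed in when it is done.

Besides the shell and the picture viewer there is one more tool, called after "Call:" as name([rows], argument=value, ...), one row to a line, values as JSON. jog_arm: Moves the arm, as the interface text tells. Its arguments: {"type":"object","properties":{"commands":{"type":"array","items":{"type":"array","items":{"type":"array","items":{"type":"number"}}}},"squeeze":{"type":"number"}},"required":["commands"]}

```bash
mkdir -p pics; ls; python3 - <<'E'
from workcell import r
import cv2,numpy as np
s=r.get_state();print({k:np.round(v,3).tolist() for k,v in s.items()})
for n in("scene","top"):
    c=r.capture(n);cv2.imwrite(f"pics/{n}0.png",c["img"][:,:,::-1]);np.savez(f"{n}0.npz",**c);print(n,c["vfov"],c["cx"],c["cy"],np.round(c["T"],3).tolist())
E
```

```text
pics
{'time': 0.0, 'joints': [-1.316, 0.049, 0.098, 1.622, -0.0, 1.443], 'dq': [0.001, 0.001, 0.0, -0.0, 0.002, -0.001], 'effort': [0.001, -33.879, 32.001, 0.021, 0.0, -0.0], 'position': [0.196, -0.487, 0.303], 'tcp_rot': [-3.082, -0.597, 0.0], 'force': [-0.348, 0.122, -0.239], 'wrist_torque': [0.025, 0.012, 0.017], 'grip_force': 0.0, 'gripper_width': 0.086}
scene 51.58132864207715 316.7202601718335 198.07998848095565 [[0.671, 0.454, -0.586, 1.333], [0.741, -0.428, 0.518, -0.838], [-0.016, -0.782, -0.623, 1.007], [0.0, 0.0, 0.0, 1.0]]
top 47.95544997774414 316.9081763286861 202.10209801458717 [[-0.005, -0.993, 0.116, 0.338], [-1.0, 0.005, 0.001, -0.093], [-0.002, -0.116, -0.993, 1.469], [0.0, 0.0, 0.0, 1.0]]
```

View pics/scene0.png

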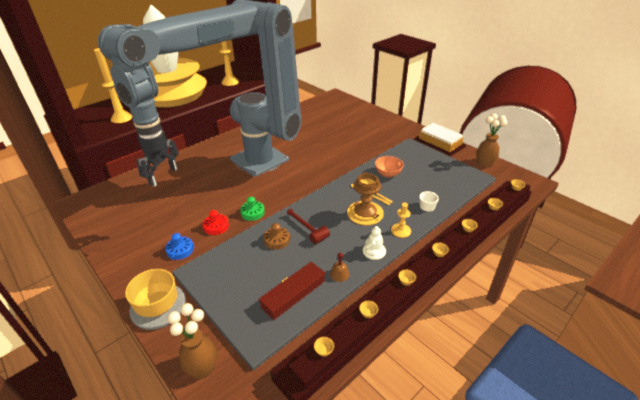

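View pics/top0.png

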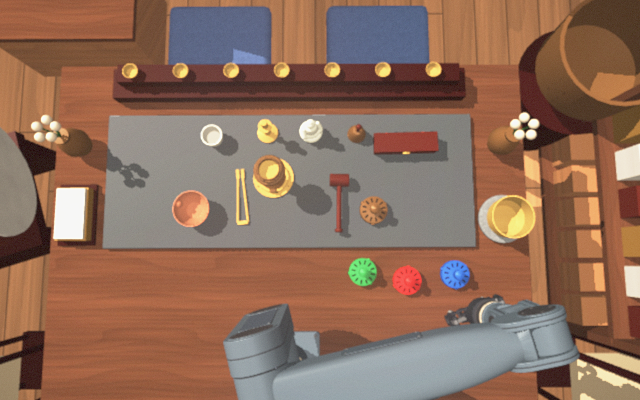

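The cover is the bronze piece at top-view (373,210). The pedestal is at (270,175), with its cup displaced by parallax. Both stand clear, and the mallet is about 60 mm from the cover.

```bash
cat > h.py <<'E'
import numpy as np,cv2
from scipy.spatial.transform import Rotation as R
from scipy.optimize import least_squares
def cloud(c):
    h,w=c["range_z"].shape;f=h/2/np.tan(np.radians(float(c["vfov"]))/2)
    v,u=np.mgrid[:h,:w];z=c["range_z"]
    P=np.stack([(u-c["cx"])/f*z,(v-c["cy"])/f*z,z],-1)
    return P@c["T"][:3,:3].T+c["T"][:3,3]
def circ(p):
    q=least_squares(lambda a:np.hypot(p[:,0]-a[0],p[:,1]-a[1])-a[2],[*p[:,:2].mean(0),.03],loss='soft_l1',f_scale=.002).x
    return q
E
python3 - <<'E'
from h import *
c=dict(np.load("top0.npz"));P=cloud(c)
def at(u,v):return P[v,u].round(3)
print(at(373,210),at(270,175),at(200,230))
for n,(u,v) in dict(cover=(373,210),ped=(270,176)).items():
    Q=P[v-28:v+28,u-28:u+28].reshape(-1,3)
    for lo,hi in((.026,.05),(.05,.1),(.07,.1),(.12,.16),(.155,.19)):
        q=Q[(Q[:,2]>lo)&(Q[:,2]<hi)]
        if len(q)>8: print(n,lo,hi,len(q),q.mean(0).round(4),((q.max(0)+q.min(0))/2).round(4),np.ptp(q,0).round(3),circ(q).round(4))
E
```

```text
[ 0.472 -0.263  0.093] [0.572 0.047 0.155] [0.418 0.286 0.02 ]
cover 0.026 0.05 582 [ 0.4764 -0.2686  0.0416] [ 0.4812 -0.2708  0.038 ] [0.178 0.18  0.024] [ 0.4784 -0.2698  0.0377]
cover 0.05 0.1 178 [ 0.4861 -0.2594  0.0688] [ 0.5036 -0.2437  0.0749] [0.124 0.127 0.05 ] [ 0.5381 -0.2466  0.0651]
cover 0.07 0.1 79 [ 0.4769 -0.2682  0.0891] [ 0.4777 -0.2689  0.0856] [0.029 0.029 0.028] [ 0.477  -0.2684  0.0107]
ped 0.026 0.05 545 [0.5681 0.0497 0.0326] [0.594  0.0625 0.0379] [0.182 0.179 0.024] [0.6065 0.0712 0.0715]
ped 0.12 0.16 533 [0.5837 0.0512 0.1538] [0.5872 0.0527 0.1518] [0.095 0.093 0.016] [0.5777 0.0479 0.0325]
ped 0.155 0.19 463 [0.5855 0.0527 0.1654] [0.5871 0.0519 0.1687] [0.085 0.086 0.027] [0.5849 0.0519 0.0324]
```

Call:
jog_arm([
  [[0,0,0,0.03,-0.009,0.004,-1],[0,0,0,0.085,-0.024,0.01,-1],[0,0,0,0.14,-0.04,0.018,-1],[0,0,0,0.195,-0.056,0.026,-1],[0,0,0,0.25,-0.071,0.032,-1],[0,0,0,0.3,-0.085,0.038,-1],[0,0,0,0.33,-0.094,0.042,-1],[0,0,0,0.342,-0.0975,0.044,-1],[0,0,0,0.342,-0.0975,0.044,-1],[0,0,0,0.342,-0.0975,0.044,-1]],
])

```text
time: 1.35
position: [0.4761, -0.2697, 0.26]
tcp_rot: [3.084, 0.595, -0.001]
force: [0.4, -0.2, -0.4]
gripper_width: 0.0853
grip_force: 0.0
```

```bash
python3 - <<'E'
from workcell import r
from h import *
s=r.get_state();c=r.capture("wrist")
np.savez("w1.npz",p=s["position"],rot=s["tcp_rot"],**c)
cv2.imwrite("pics/w1.png",c["img"][:,:,::-1])
print(s["position"],s["tcp_rot"],s["force"],c["vfov"],c["cx"],c["cy"],c["T_tool_cam"].round(3).tolist())
E
```

```text
[ 0.47611786 -0.26974547  0.26002749] [ 3.08431849e+00  5.95214518e-01 -8.54617530e-04] [ 0.41746881 -0.22724887 -0.36877956] 65.70646984690485 326.2884995389183 202.87808775823925 [[-0.001, -0.948, -0.318, 0.081], [1.0, -0.0, -0.001, -0.001], [0.001, -0.318, 0.948, -0.071], [0.0, 0.0, 0.0, 1.0]]
```

View pics/w1.png

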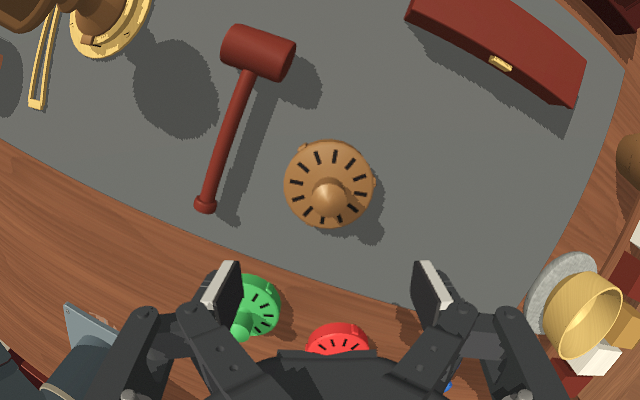

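The wrist view shows the cover at (329,185) with beads at about (303,148) and (373,180). I'll zoom in and measure.

```bash
cat >> h.py <<'E'
def wT(c):
    T=np.eye(4);T[:3,:3]=R.from_rotvec(c["rot"]).as_matrix();T[:3,3]=c["p"];return T@c["T_tool_cam"]
def ray(c,u,v):
    u=np.asarray(u,float);v=np.asarray(v,float)
    f=200/np.tan(np.radians(float(c["vfov"]))/2);x=u-c["cx"];y=v-c["cy"];rr=np.hypot(x,y)+1e-9;t=rr/f
    return np.stack([x/rr*np.sin(t),y/rr*np.sin(t),np.cos(t)],-1)
def onz(c,u,v,z):
    T=wT(c);d=ray(c,u,v)@T[:3,:3].T;o=T[:3,3]
    return o+d*((z-o[2])/d[...,2])[...,None]
def wcloud(c):
    v,u=np.mgrid[:400,:640];d=ray(c,u,v);d=d/d[...,2:]*c["range_z"][...,None];T=wT(c)
    return d@T[:3,:3].T+T[:3,3]
def pix(c,p):
    T=np.linalg.inv(wT(c));q=np.asarray(p)@T[:3,:3].T+T[:3,3]
    f=200/np.tan(np.radians(float(c["vfov"]))/2);h=np.hypot(q[...,0],q[...,1]);t=np.arctan2(h,q[...,2])*f/h
    return np.stack([q[...,0]*t+c["cx"],q[...,1]*t+c["cy"]],-1)
E
python3 - <<'E'
from h import *
c=dict(np.load("w1.npz"));P=wcloud(c)[120:245,265:400].reshape(-1,3)
for lo,hi in((.0,.023),(.026,.052),(.062,.086),(.07,.1)):
    q=P[(P[:,2]>lo)&(P[:,2]<hi)];print(lo,hi,len(q),q.mean(0).round(4),((q.max(0)+q.min(0))/2).round(4),np.ptp(q,0).round(3),circ(q).round(4))
i=cv2.imread("pics/w1.png")[125:245,265:395];cv2.imwrite("pics/w1c.png",cv2.resize(i,None,fx=5,fy=5,interpolation=cv2.INTER_CUBIC))
E
```

```text
0.0 0.023 10451 [ 0.4786 -0.277   0.0205] [ 0.4739 -0.28    0.0205] [0.18  0.185 0.005] [ 0.4737 -0.2746  0.065 ]
0.026 0.052 5180 [ 0.4835 -0.2676  0.0464] [ 0.4767 -0.2698  0.0385] [0.091 0.087 0.025] [ 0.4766 -0.2707  0.0337]
0.062 0.086 236 [ 0.4878 -0.2664  0.0758] [ 0.478  -0.2699  0.0741] [0.031 0.03  0.024] [ 0.4778 -0.2701  0.0147]
0.07 0.1 1096 [ 0.4804 -0.2692  0.088 ] [ 0.478  -0.27    0.0822] [0.031 0.03  0.024] [ 0.4796 -0.2695  0.0107]
```

View pics/w1c.png

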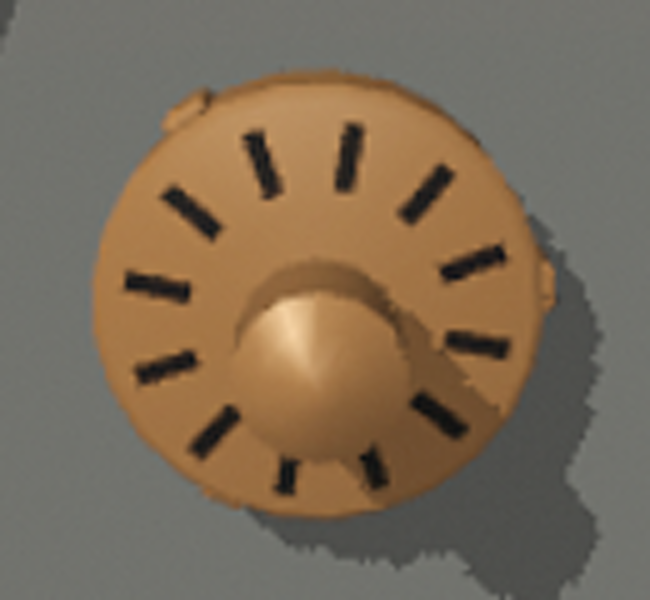

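The crop shows beads at (187,108) and (547,282), plus 12 slots on the top. I'll work out the angles from these.

```bash
python3 - <<'E'
from h import *
c=dict(np.load("w1.npz"));C=np.array([.4778,-.27])
def ang(p,z):
    p=np.array(p)/5+[265,125]; w=onz(c,p[:,0],p[:,1],z)[:,:2]-C; return np.degrees(np.arctan2(w[:,1],w[:,0])),np.hypot(*w.T)
for z in(.03,.04):
    a,h=ang([(187,108),(547,282)],z);print(a%360,a%120,h)
a,h=ang([(263,165),(349,158),(427,194),(474,262),(477,345),(439,416),(191,212),(157,287),(166,367),(214,432)],.046);print(a,a%30,h)
E
```

```text
[ 55.93679665 294.1395443 ] [55.93679665 54.1395443 ] [0.04472148 0.04687239]
[ 54.11026804 297.49703944] [54.11026804 57.49703944] [0.04548948 0.04544682]
[  40.86599923   10.10798618  -20.35998174  -49.95572298  -80.11031001
 -109.30948684   71.97754714  102.46515446  132.69391739  162.67120064] [10.86599923 10.10798618  9.64001826 10.04427702  9.88968999 10.69051316
 11.97754714 12.46515446 12.69391739 12.67120064] [0.03011236 0.03042101 0.03103447 0.03164063 0.03182517 0.03207137
 0.03050791 0.03062532 0.03095708 0.03147674]
```

Call:
jog_arm([
  [[0,0,-6,0.01,-0.012,-0.02,-1],[0,0,-15,0.03,-0.035,-0.045,-1],[0,0,-25,0.06,-0.07,-0.065,-1],[0,0,-35,0.09,-0.105,-0.08,-1],[0,0,-45,0.12,-0.14,-0.086,-1],[0,0,-55,0.15,-0.175,-0.086,-1],[0,0,-65,0.18,-0.21,-0.086,-1],[0,0,-75,0.2,-0.235,-0.086,-1],[0,0,-84,0.215,-0.251,-0.086,-1],[0,0,-90,0.221,-0.258,-0.086,-1],[0,0,-90,0.221,-0.258,-0.086,-1],[0,0,-90,0.221,-0.258,-0.086,-1]],
])

```text
time: 2.9
position: [0.5854, 0.0519, 0.3462]
tcp_rot: [1.762, 2.601, -0.0]
force: [-0.3, 0.4, 0.2]
gripper_width: 0.0856
grip_force: 0.0
```

```bash
cat > look.py <<'E'
import sys
from workcell import r
from h import *
n,u0,v0,u1,v1,k=sys.argv[1],*map(int,sys.argv[2:])
s=r.get_state();c=r.capture("wrist")
np.savez(n+".npz",p=s["position"],rot=s["tcp_rot"],**c)
i=c["img"][v0:v1,u0:u1,::-1];cv2.imwrite(f"pics/{n}.png",cv2.resize(i,None,fx=k,fy=k,interpolation=cv2.INTER_CUBIC))
print(s["position"].round(4),s["tcp_rot"].round(3),s["joints"].round(2),s["force"].round(1))
E
python3 look.py w2 240 100 400 250 4
python3 - <<'E'
from h import *
c=dict(np.load("w2.npz"));P=wcloud(c).reshape(-1,3);P=P[np.hypot(P[:,0]-.585,P[:,1]-.052)<.06]
print(np.histogram(P[:,2],np.arange(.14,.19,.003)))
for lo,hi in((.165,.172),(.173,.18)):
    q=P[(P[:,2]>lo)&(P[:,2]<hi)];print(lo,hi,len(q),np.median(q[:,2]),((q.max(0)+q.min(0))/2).round(4),np.ptp(q,0).round(3),circ(q).round(4))
E
```

```text
[0.5854 0.0519 0.3462] [ 1.762  2.601 -0.   ] [-0.03  0.23  0.39  1.73 -0.    1.17] [-0.3  0.4  0.2]
(array([   0,    1,  171,  404, 3255, 1216,  171,  272,  176,  316,  751,
        835,  658,    0,    0,    0]), array([0.14 , 0.143, 0.146, 0.149, 0.152, 0.155, 0.158, 0.161, 0.164,
       0.167, 0.17 , 0.173, 0.176, 0.179, 0.182, 0.185, 0.188]))
0.165 0.172 1091 0.17030632553386651 [0.5862 0.0531 0.1685] [0.076 0.077 0.007] [0.5855 0.0548 0.0345]
0.173 0.18 1493 0.1758078425377367 [0.5879 0.0501 0.1759] [0.072 0.073 0.006] [0.5866 0.0531 0.0322]
```

View pics/w2.png

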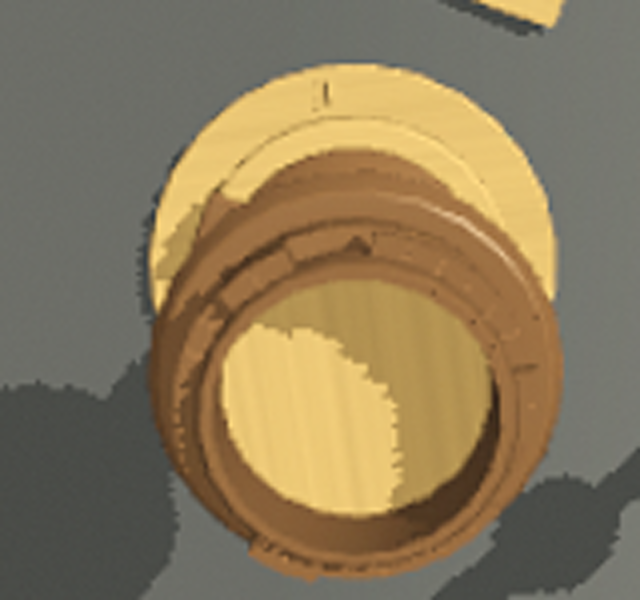

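The rim's inner circle is centred near crop (357,400), and the crowns, ribs and starts show around it. I'll read the thread heights against angle from the range data.

```bash
python3 - <<'E'
from h import *
c=dict(np.load("w2.npz"));P=wcloud(c).reshape(-1,3)
C=np.array([.5866,.0531])
for C in(C,):
  D=P[:,:2]-C;h=np.hypot(*D.T);a=np.degrees(np.arctan2(D[:,1],D[:,0]))%360
  m=(h>.0355)&(h<.038)&(P[:,2]>.15)&(P[:,2]<.185)
  print([(i,int(np.median(P[m&(abs(a-i-2)<2),2])*1e4) if (m&(abs(a-i-2)<2)).sum()>2 else 0) for i in range(0,360,4)])
# rim circle: points z>.1745
q=P[(P[:,2]>.1748)&(P[:,2]<.179)&(h<.042)];b=np.degrees(np.arctan2(q[:,1]-C[1],q[:,0]-C[0]))%360;hh=np.hypot(*(q[:,:2]-C).T)
print([(i,len(hh[abs(b-i-15)<15]),(np.percentile(hh[abs(b-i-15)<15],[5,50,95])*1e3).round(1).tolist()) for i in range(0,360,30)])
E
```

```text
[(0, 1632), (4, 1649), (8, 0), (12, 1747), (16, 1746), (20, 1748), (24, 1746), (28, 1741), (32, 1748), (36, 1722), (40, 1708), (44, 1711), (48, 1703), (52, 1703), (56, 1707), (60, 1707), (64, 1703), (68, 1705), (72, 1702), (76, 1702), (80, 1698), (84, 1704), (88, 1689), (92, 1694), (96, 1690), (100, 1698), (104, 1630), (108, 1622), (112, 1626), (116, 1628), (120, 1631), (124, 1635), (128, 1641), (132, 1653), (136, 1742), (140, 1736), (144, 1745), (148, 1741), (152, 1741), (156, 1745), (160, 1703), (164, 1705), (168, 1709), (172, 1702), (176, 1706), (180, 1703), (184, 1705), (188, 1701), (192, 1703), (196, 1701), (200, 1702), (204, 1704), (208, 1705), (212, 1706), (216, 1705), (220, 1706), (224, 1706), (228, 0), (232, 0), (236, 1633), (240, 0), (244, 0), (248, 0), (252, 1730), (256, 1747), (260, 1743), (264, 1742), (268, 1746), (272, 1744), (276, 1741), (280, 1701), (284, 1709), (288, 1711), (292, 1706), (296, 1710), (300, 1707), (304, 1705), (308, 1705), (312, 1709), (316, 1707), (320, 1703), (324, 1704), (328, 1708), (332, 1705), (336, 1709), (340, 1701), (344, 1705), (348, 0), (352, 0), (356, 0)]
[(0, 119, [29.9, 32.3, 37.7]), (30, 106, [29.8, 31.9, 37.1]), (60, 90, [29.5, 31.5, 33.1]), (90, 94, [29.6, 31.2, 33.0]), (120, 123, [29.7, 31.8, 36.9]), (150, 111, [29.5, 31.5, 36.0]), (180, 81, [30.1, 31.6, 33.7]), (210, 82, [29.8, 31.4, 33.3]), (240, 96, [29.9, 32.1, 37.9]), (270, 82, [30.1, 31.9, 36.3]), (300, 69, [30.1, 31.4, 33.6]), (330, 75, [29.9, 31.6, 33.4])]
```

Call:
jog_arm([
  [[0,0,0,-0.02,-0.017,0,-1],[0,0,0,-0.058,-0.05,0,-1],[0,0,0,-0.1,-0.085,0.01,-1],[0,0,0,-0.14,-0.12,0.03,-1],[0,0,0,-0.18,-0.154,0.05,-1],[0,0,0,-0.22,-0.188,0.068,-1],[0,0,0,-0.245,-0.21,0.08,-1],[0,0,0,-0.258,-0.22,0.086,-1],[0,0,0,-0.258,-0.22,0.086,-1],[0,0,0,-0.258,-0.22,0.086,-1]],
])

```text
time: 4.2
position: [0.4784, -0.2677, 0.2607]
tcp_rot: [1.757, 2.603, 0.001]
force: [0.4, 0.1, 0.0]
gripper_width: 0.0853
grip_force: 0.0
```

```bash
python3 look.py w3 265 120 395 245 5
python3 - <<'E'
from h import *
c=dict(np.load("w3.npz"));P=wcloud(c).reshape(-1,3);P=P[np.hypot(P[:,0]-.478,P[:,1]+.27)<.06]
for lo,hi in((.047,.052),(.062,.086)):
    q=P[(P[:,2]>lo)&(P[:,2]<hi)];print(lo,hi,len(q),((q.max(0)+q.min(0))/2).round(4),np.ptp(q,0).round(3),circ(q).round(4))
# dark slot centroids
g=c["img"].max(-1);p=pix(c,np.array([.4778,-.27,.048]));u0,v0=p.round().astype(int);print(p)
m=np.zeros((400,640),np.uint8);m[v0-45:v0+46,u0-45:u0+46]=(g[v0-45:v0+46,u0-45:u0+46]<70)
n,_,st,ce=cv2.connectedComponentsWithStats(m)
w=onz(c,ce[1:,0],ce[1:,1],.047)[:,:2];k=(st[1:,4]>12)&(np.hypot(*(w-[.4778,-.27]).T)<.036)
w=w[k];cc=circ(w);a=np.degrees(np.arctan2(w[:,1]-cc[1],w[:,0]-cc[0]));print(len(w),cc,a.round(1),(a%30).round(1))
E
```

```text
[ 0.4784 -0.2677  0.2607] [1.757e+00 2.603e+00 1.000e-03] [-0.63  0.1   0.07  1.54  0.    0.55] [0.4 0.1 0. ]
0.047 0.052 2286 [ 0.4784 -0.2693  0.0488] [0.081 0.08  0.004] [ 0.4794 -0.2736  0.0275]
0.062 0.086 235 [ 0.4772 -0.2692  0.074 ] [0.03  0.029 0.024] [ 0.4778 -0.2701  0.0147]
[324.93017321 192.43413058]
12 [ 0.47824947 -0.27090382  0.0315484 ] [ 101.4  130.9   72.3  160.4   42.8 -170.5   12.8 -140.3  -17.5 -110.1
  -79.6  -48.2] [11.4 10.9 12.3 10.4 12.8  9.5 12.8  9.7 12.5  9.9 10.4 11.8]
```

Call:
jog_arm([
  [[0,0,0,0,0,0.02,-0.5],[0,0,0,0,0,0.05,-0.4],[0,0,0,0,0,0.08,-0.4],[0,0,0,0,0,0.1,-0.4],[0,0,0,0,0,0.11,-0.4],[0,0,0,0,0,0.11,-0.4],[0,0,0,0,0,0.11,-0.4],[0,0,0,0,0,0.11,-0.4]],
])

```text
time: 5.25
position: [0.4785, -0.2689, 0.1513]
tcp_rot: [1.757, 2.602, -0.0]
force: [-0.2, -0.5, -0.4]
gripper_width: 0.0599
grip_force: 0.0
```

Call:
jog_arm([
  [[0,0,0,-0.001,-0.001,0.01,-0.4],[0,0,0,-0.001,-0.001,0.02,-0.4],[0,0,0,-0.001,-0.001,0.02,-0.4],[0,0,0,-0.001,-0.001,0.02,0.3],[0,0,0,-0.001,-0.001,0.02,1],[0,0,0,-0.001,-0.001,0.02,1],[0,0,0,-0.001,-0.001,0.02,1],[0,0,0,-0.001,-0.001,0.02,1],[0,0,0,-0.001,-0.001,0.02,1]],
], squeeze=80)

```text
time: 6.38
position: [0.4776, -0.2699, 0.1305]
tcp_rot: [1.758, 2.603, 0.0]
force: [-0.8, 0.4, 3.1]
gripper_width: 0.0278
grip_force: 79.3
```

Call:
jog_arm([
  [[0,0,0,0,0,-0.01,1],[0,0,0,0,0,-0.03,1],[0,0,0,0,0,-0.065,1],[0,0,0,0,0,-0.1,1],[0,0,0,0.015,0.013,-0.135,1],[0,0,-3,0.045,0.039,-0.17,1],[0,0,-6,0.08,0.069,-0.19,1],[0,0,-10,0.115,0.099,-0.2,1],[0,0,-14,0.15,0.129,-0.2,1],[0,0,-18,0.185,0.159,-0.2,1],[0,0,-21,0.215,0.185,-0.2,1],[0,0,-23,0.24,0.206,-0.2,1],[0,0,-24,0.254,0.218,-0.2,1],[0,0,-24,0.2585,0.222,-0.2,1],[0,0,-24,0.2585,0.222,-0.2,1],[0,0,-24,0.2585,0.222,-0.2,1],[0,0,-24,0.2585,0.222,-0.2,1]],
])

```text
time: 8.5
position: [0.5865, 0.052, 0.3301]
tcp_rot: [1.181, 2.911, -0.0]
force: [-0.1, -0.3, -3.2]
gripper_width: 0.0281
grip_force: 79.3
```

```bash
python3 look.py w4 160 120 480 400 2
python3 - <<'E'
from h import *
c=dict(np.load("w4.npz"));p=c["p"];P=wcloud(c).reshape(-1,3);z0=p[2]-.111
P=P[np.hypot(P[:,0]-p[0],P[:,1]-p[1])<.055]
for lo,hi in((z0+.026,z0+.031),(z0+.01,z0+.026),(z0+.042,z0+.055)):
    q=P[(P[:,2]>lo)&(P[:,2]<hi)];print(len(q),q.mean(0).round(4),((q.max(0)+q.min(0))/2-p).round(4),np.ptp(q,0).round(3))
# slots
C=p[:2];T=wT(c);q=pix(c,np.array([*C,z0+.028]));print(q)
g=c["img"].max(-1);m=(g<60).astype(np.uint8)
n,_,st,ce=cv2.connectedComponentsWithStats(m)
w=onz(c,ce[1:,0],ce[1:,1],z0+.027)[:,:2];h=np.hypot(*(w-C).T);k=(st[1:,4]>12)&(st[1:,4]<400)&(h<.037)&(h>.025);w=w[k]
a=np.degrees(np.arctan2(*(w-C).T[::-1]));print(ce[1:][k].round(0).tolist(),a.round(1),(a%30).round(1),h[k].round(4))
E
```

```text
[0.5865 0.052  0.3301] [ 1.181  2.911 -0.   ] [-0.03  0.23  0.35  1.69 -0.    0.75] [-0.1 -0.3 -3.2]
8063 [0.5736 0.0641 0.2469] [-0.0016  0.0013 -0.0825] [0.08  0.081 0.005]
2219 [0.5662 0.0722 0.2413] [-0.002   0.0023 -0.093 ] [0.086 0.088 0.016]
1195 [0.5785 0.0595 0.2685] [-0.0055  0.0052 -0.0624] [0.039 0.04  0.013]
[326.62043937 255.71035512]
[[337.0, 205.0], [307.0, 207.0], [364.0, 217.0], [283.0, 223.0], [379.0, 239.0], [272.0, 247.0]] [ 125.3  156.1   94.4 -173.3   63.8 -143.2] [5.3 6.1 4.4 6.7 3.8 6.8] [0.0301 0.0303 0.0303 0.0307 0.0307 0.031 ]
```

View pics/w4.png

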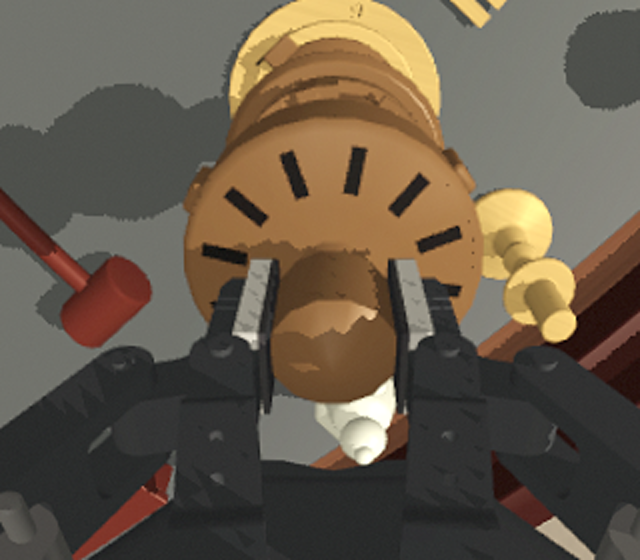

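Call:
jog_arm([
  [[0,0,0,0.0008,0.0008,0.01,1],[0,0,0,0.0008,0.0008,0.03,1],[0,0,0,0.0008,0.0008,0.039,1],[0,0,0,0.0008,0.0008,0.041,1],[0,0,0,0.0008,0.0008,0.041,1],[0,0,0,0.0008,0.0008,0.041,1]],
])

```text
time: 9.3
position: [0.587, 0.0541, 0.2898]
tcp_rot: [1.178, 2.911, 0.001]
force: [0.9, 0.1, -3.2]
gripper_width: 0.0279
grip_force: 79.3
```

```bash
python3 - <<'E'
from workcell import r
s=r.get_state();print(s["position"].round(4),s["force"].round(1),s["wrist_torque"].round(2))
E
```

```text
[0.587  0.0541 0.2898] [ 0.9  0.1 -3.2] [-0.03  0.    0.01]
```

Call:
jog_arm([
  [[0,0,0,-0.0004,-0.0006,0.001,1],[0,0,0,-0.0004,-0.0006,0.002,1],[0,0,0,-0.0004,-0.0006,0.003,1],[0,0,0,-0.0004,-0.0006,0.004,1],[0,0,0,-0.0004,-0.0006,0.005,1],[0,0,0,-0.0004,-0.0006,0.006,1],[0,0,0,-0.0004,-0.0006,0.006,1]],
])

```text
time: 10.18
position: [0.5864, 0.0534, 0.2827]
tcp_rot: [-1.178, -2.912, 0.0]
force: [-0.2, -0.4, -3.1]
gripper_width: 0.0277
grip_force: 79.3
```

```bash
cat >st.py <<'E'
from workcell import r
s=r.get_state();print(s["position"].round(4),s["force"].round(1),s["wrist_torque"].round(2),s["joints"].round(3))
E
python3 st.py
```

```text
[0.5864 0.0534 0.2827] [-0.2 -0.4 -3.1] [ 0.   -0.   -0.01] [-0.023  0.213  0.238  1.597 -0.     0.746]
```

Call:
jog_arm([
  [[0,0,0,0,0,0.001,1],[0,0,0,0,0,0.002,1],[0,0,0,0,0,0.003,1],[0,0,0,0,0,0.0035,1],[0,0,0,0,0,0.0035,1]],
])

```text
time: 10.8
position: [0.5865, 0.0534, 0.2797]
tcp_rot: [1.178, 2.912, 0.0]
force: [-0.5, -0.8, -2.4]
gripper_width: 0.0282
grip_force: 79.3
```

```bash
python3 st.py
```

```text
[0.5865 0.0534 0.2797] [-0.5 -0.8 -2.4] [ 0.05  0.07 -0.01] [-0.023  0.212  0.231  1.59  -0.     0.746]
```

Contact is starting, so I'll press down slightly further.

Call:
jog_arm([
  [[0,0,0,0,0,0.0005,1],[0,0,0,0,0,0.001,1],[0,0,0,0,0,0.001,1]],
])

```text
time: 11.18
position: [0.5866, 0.0534, 0.2795]
tcp_rot: [1.178, 2.911, 0.001]
force: [-1.7, 0.7, 2.7]
gripper_width: 0.0277
grip_force: 79.7
```

```bash
python3 st.py
```

```text
[0.5866 0.0534 0.2795] [-1.7  0.7  2.7] [-0.08  0.48 -0.03] [-0.023  0.211  0.23   1.588 -0.     0.746]
```

Call:
jog_arm([
  [[0,0,-4,0,0,0.0005,1],[0,0,-8,0,0,0.0005,1],[0,0,-12,0,0,0.0005,1],[0,0,-16,0,0,0.0005,1],[0,0,-20,0,0,0.0005,1],[0,0,-24,0,0,0.0005,1],[0,0,-28,0,0,0.0005,1],[0,0,-28,0,0,0.0005,1]],
])

```text
time: 12.18
position: [0.587, 0.0531, 0.2794]
tcp_rot: [0.439, 3.108, -0.0]
force: [-1.1, -0.5, 5.6]
gripper_width: 0.0277
grip_force: 80.0
```

```bash
python3 st.py
```

```text
[0.587  0.0531 0.2794] [-1.1 -0.5  5.6] [-0.29  0.37  0.12] [-2.300e-02  2.110e-01  2.290e-01  1.587e+00 -1.000e-03  2.580e-01]
```

Call:
jog_arm([
  [[0,0,-3,0,0,0,1],[0,0,-6,0,0,0,1],[0,0,-9,0,0,0,1],[0,0,-11,0,0,0,1],[0,0,-11,0,0,0,1]],
])

```text
time: 12.8
position: [0.5863, 0.0534, 0.2765]
tcp_rot: [-0.14, -3.136, -0.0]
force: [-0.3, -0.7, -3.6]
gripper_width: 0.028
grip_force: 79.2
```

```bash
python3 st.py
```

```text
[0.5863 0.0534 0.2765] [-0.3 -0.7 -3.6] [-0.08  0.02 -0.02] [-0.023  0.213  0.226  1.586  0.     0.066]
```

It dropped into the starts: the force is free and z fell 3 mm. I'll lower it to the channel floor.

Call:
jog_arm([
  [[0,0,0,0,0,0.001,1],[0,0,0,0,0,0.002,1],[0,0,0,0,0,0.003,1],[0,0,0,0,0,0.004,1],[0,0,0,0,0,0.0045,1],[0,0,0,0,0,0.0045,1]],
])

```text
time: 13.55
position: [0.5865, 0.0533, 0.2734]
tcp_rot: [-0.139, -3.138, 0.0]
force: [0.0, -1.0, -3.6]
gripper_width: 0.0279
grip_force: 79.2
```

```bash
python3 st.py
```

```text
[0.5865 0.0533 0.2734] [ 0.  -1.  -3.6] [-0.31  0.13 -0.05] [-0.023  0.211  0.218  1.578 -0.     0.065]
```

Call:
jog_arm([
  [[0,0,0,0,0,0.0005,1],[0,0,0,0,0,0.001,1],[0,0,0,0,0,0.001,1]],
])

```text
time: 13.92
position: [0.5865, 0.0533, 0.2724]
tcp_rot: [-0.139, -3.138, 0.0]
force: [-0.4, -1.8, -3.1]
gripper_width: 0.0275
grip_force: 79.2
```

```bash
python3 st.py
```

```text
[0.5865 0.0533 0.2724] [-0.4 -1.8 -3.1] [-0.33  0.22 -0.04] [-0.023  0.211  0.216  1.576 -0.     0.065]
```

Call:
jog_arm([
  [[0,0,4,0,0,0.0003,1],[0,0,8,0,0,0.0007,1],[0,0,12,0,0,0.001,1],[0,0,16,0,0,0.0013,1],[0,0,20,0,0,0.0017,1],[0,0,20,0,0,0.0017,1]],
])

```text
time: 14.68
position: [0.5867, 0.0537, 0.2707]
tcp_rot: [0.68, 3.067, 0.001]
force: [-0.2, -0.2, -4.0]
gripper_width: 0.0278
grip_force: 79.2
```

```bash
python3 st.py
```

```text
[0.5867 0.0537 0.2707] [-0.2 -0.2 -4. ] [-0.03 -0.    0.03] [-2.300e-02  2.110e-01  2.120e-01  1.572e+00  1.000e-03  4.140e-01]
```

Running freely under the crowns, so I'll continue.

Call:
jog_arm([
  [[0,0,4,0,0,0.0003,1],[0,0,8,0,0,0.0007,1],[0,0,12,0,0,0.001,1],[0,0,16,0,0,0.0013,1],[0,0,20,0,0,0.0016,1],[0,0,24,0,0,0.0019,1],[0,0,28,0,0,0.0022,1],[0,0,32,0,0,0.0026,1],[0,0,36,0,0,0.0029,1],[0,0,40,0,0,0.0032,1],[0,0,44,0,0,0.0035,1],[0,0,46,0,0,0.0037,1],[0,0,46,0,0,0.0037,1]],
])

```text
time: 16.3
position: [0.5866, 0.0535, 0.267]
tcp_rot: [-1.824, -2.558, -0.001]
force: [-0.2, -0.2, -3.2]
gripper_width: 0.0279
grip_force: 79.1
```

```bash
python3 st.py
```

```text
[0.5866 0.0535 0.267 ] [-0.2 -0.2 -3.2] [ 0.04 -0.06  0.  ] [-0.023  0.21   0.204  1.565  0.     1.216]
```

Call:
jog_arm([
  [[0,0,2,0,0,0.0002,1],[0,0,4,0,0,0.0004,1],[0,0,6,0,0,0.0006,1],[0,0,8,0,0,0.0008,1],[0,0,9,0,0,0.0008,1],[0,0,10,0,0,0.0008,1],[0,0,10,0,0,0.0008,1]],
])

```text
time: 17.18
position: [0.5871, 0.0534, 0.2665]
tcp_rot: [2.039, 2.388, 0.001]
force: [3.0, -0.3, -3.1]
gripper_width: 0.0278
grip_force: 79.2
```

```bash
python3 st.py
```

```text
[0.5871 0.0534 0.2665] [ 3.  -0.3 -3.1] [-0.08 -0.7   1.08] [-0.023  0.21   0.203  1.562 -0.     1.391]
```

Torque is rising at 76°, so it has reached the stop. I'll firm it up with a bit more turn and a light press.

Call:
jog_arm([
  [[0,0,1,0,0,0.0005,1],[0,0,2,0,0,0.001,1],[0,0,3,0,0,0.001,1],[0,0,4,0,0,0.001,1],[0,0,4,0,0,0.001,1]],
])

```text
time: 17.8
position: [0.587, 0.0539, 0.2665]
tcp_rot: [2.121, 2.315, 0.004]
force: [2.9, 1.9, 4.9]
gripper_width: 0.0277
grip_force: 80.0
```

```bash
python3 st.py
```

```text
[0.587  0.0539 0.2665] [2.9 1.9 4.9] [ 0.56 -0.45  1.29] [-2.300e-02  2.090e-01  2.020e-01  1.561e+00  1.000e-03  1.461e+00]
```

Call:
jog_arm([
  [[0,0,0,0,0,0,0],[0,0,0,0,0,0,-0.5],[0,0,0,0,0,0,-0.5],[0,0,0,0,0,0,-0.5],[0,0,0,0,0,-0.01,-0.5],[0,0,0,0,0,-0.03,-0.5],[0,0,0,0,0,-0.06,-0.5],[0,0,0,0,0,-0.08,-0.5],[0,0,0,0,0,-0.08,-0.5],[0,0,0,0,0,-0.08,-0.5]],
])

```text
time: 19.05
position: [0.5865, 0.0534, 0.3447]
tcp_rot: [-2.124, -2.315, 0.001]
force: [0.1, -0.8, -1.3]
gripper_width: 0.0642
grip_force: 0.0
```

```bash
python3 look.py w5 160 60 480 320 2
python3 - <<'E'
from h import *
c=dict(np.load("w5.npz"));P=wcloud(c).reshape(-1,3);P=P[np.hypot(P[:,0]-.5866,P[:,1]-.0531)<.06]
q=P[(P[:,2]>.2)&(P[:,2]<.222)];print(len(q),circ(q).round(4),np.percentile(P[P[:,2]<.24][:,2],99.5))
C=np.array([.5866,.0531]);m=(c["img"].max(-1)<60).astype(np.uint8)
n,_,st,ce=cv2.connectedComponentsWithStats(m);w=onz(c,ce[1:,0],ce[1:,1],.156+.027)[:,:2];h=np.hypot(*(w-C).T);k=(st[1:,4]>12)&(st[1:,4]<400)&(h<.038)&(h>.025);w=w[k]
a=np.degrees(np.arctan2(*(w-C).T[::-1]));print(a.round(1),(a%30).round(1))
E
```

```text
[0.5865 0.0534 0.3447] [-2.124e+00 -2.315e+00  1.000e-03] [-0.02  0.24  0.39  1.73 -0.    1.46] [ 0.1 -0.8 -1.3]
396 [0.5864 0.0515 0.0147] 0.22884720986112386
[  92.   123.4   60.1  154.1   28.8 -175.8   -1.2 -146.1  -31.1 -117.8
  -59.8] [ 2.   3.4  0.1  4.1 28.8  4.2 28.8  3.9 28.9  2.2  0.2]
```

View pics/w5.png

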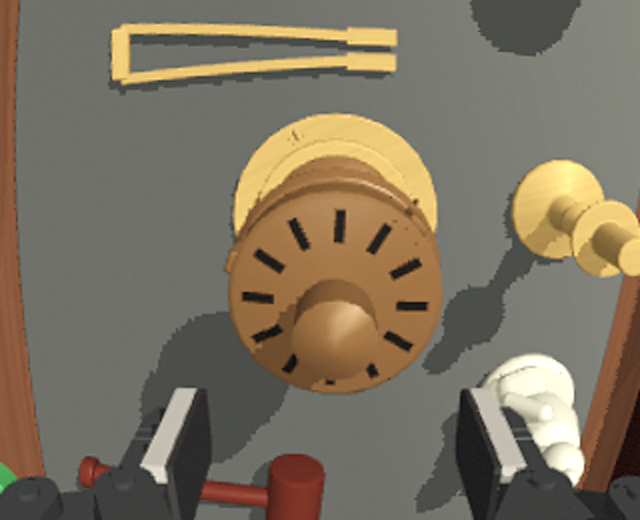

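The cover is seated: its finial top is at 0.229 m, as expected. The slot angle suggests about 1–2° may be left, so I'll regrip and check against the stop.

Call:
jog_arm([
  [[0,0,-6,0,0,0.02,-0.5],[0,0,-12,0,0,0.05,-0.5],[0,0,-12,0,0,0.072,-0.5],[0,0,-12,0,0,0.078,-0.5],[0,0,-12,0,0,0.0785,-0.5],[0,0,-12,0,0,0.0785,0.3],[0,0,-12,0,0,0.0785,1],[0,0,-12,0,0,0.0785,1],[0,0,-12,0,0,0.0785,1],[0,0,-12,0,0,0.0785,1],[0,0,-11,0,0,0.0785,1],[0,0,-10,0,0,0.0785,1],[0,0,-10,0,0,0.0785,1]],
], squeeze=60)

```text
time: 20.72
position: [0.5869, 0.0537, 0.2683]
tcp_rot: [1.911, 2.492, 0.003]
force: [-0.6, 0.5, 5.2]
gripper_width: 0.0281
grip_force: 60.1
```

```bash
python3 st.py
```

```text
[0.5869 0.0537 0.2683] [-0.6  0.5  5.2] [0.11 0.32 0.41] [-0.023  0.209  0.206  1.565  0.     1.286]
```

Call:
jog_arm([
  [[0,0,1,0,0,0,1],[0,0,2,0,0,0,1],[0,0,3,0,0,0,1],[0,0,3,0,0,0,1]],
])

```text
time: 21.22
position: [0.5871, 0.0535, 0.2683]
tcp_rot: [1.974, 2.44, 0.002]
force: [-0.3, 0.3, 5.9]
gripper_width: 0.028
grip_force: 60.1
```

```bash
python3 st.py
```

```text
[0.5871 0.0535 0.2683] [-0.3  0.3  5.9] [-0.11  0.11  0.57] [-0.023  0.209  0.206  1.564 -0.     1.338]
```

Call:
jog_arm([
  [[0,0,1,0,0,0,1],[0,0,2,0,0,0,1],[0,0,3,0,0,0,1],[0,0,4,0,0,0,1],[0,0,5,0,0,0,1],[0,0,5,0,0,0,1]],
])

```text
time: 21.98
position: [0.5873, 0.0527, 0.2683]
tcp_rot: [2.078, 2.351, 0.001]
force: [-0.4, -2.5, 4.7]
gripper_width: 0.0284
grip_force: 60.1
```

```bash
python3 st.py; python3 look.py w6 160 60 480 320 2; cat >slots.py <<'E'
import sys
from h import *
c=dict(np.load(sys.argv[1]));C=np.array([.5866,.0531]);m=(c["img"].max(-1)<60).astype(np.uint8)
n,_,st,ce=cv2.connectedComponentsWithStats(m);w=onz(c,ce[1:,0],ce[1:,1],.183)[:,:2];h=np.hypot(*(w-C).T);k=(st[1:,4]>12)&(st[1:,4]<400)&(h<.038)&(h>.025);w=w[k]
a=np.degrees(np.arctan2(*(w-C).T[::-1]));print(a.round(1),((a+15)%30-15).round(1))
E
python3 slots.py w6.npz
```

```text
[0.5873 0.0527 0.2683] [-0.4 -2.5  4.7] [-0.59  0.06  0.73] [-0.023  0.209  0.206  1.564 -0.002  1.424]
[0.5873 0.0527 0.2683] [2.078e+00 2.351e+00 1.000e-03] [-0.02  0.21  0.21  1.56 -0.    1.42] [-0.4 -2.5  4.7]
[  89.5  120.2   59.   150.7   28.7 -179.  -126.1   -3.8  -15.6] [-0.5  0.2 -1.   0.7 -1.3  1.  -6.1 -3.8 14.4]
```

Call:
jog_arm([
  [[0,0,0,0,0,0,0],[0,0,0,0,0,0,-0.5],[0,0,0,0,0,0,-0.5],[0,0,0,0,0,0,-0.5],[0,0,0,0,0,-0.01,-0.5],[0,0,0,0,0,-0.03,-0.5],[0,0,0,0,0,-0.06,-0.5],[0,0,0,0,0,-0.0785,-0.5],[0,0,2,0,0,-0.0785,-0.5],[0,0,2,0,0,-0.0785,-0.5]],
])

```text
time: 23.28
position: [0.5865, 0.0534, 0.3447]
tcp_rot: [-2.124, -2.314, 0.001]
force: [-0.2, 0.0, 0.4]
gripper_width: 0.064
grip_force: 0.0
```

```bash
python3 look.py w7 160 60 480 320 2;python3 slots.py w5.npz; python3 slots.py w7.npz
```

```text
[0.5865 0.0534 0.3447] [-2.124e+00 -2.314e+00  1.000e-03] [-0.02  0.24  0.39  1.73  0.    1.46] [-0.2  0.   0.4]
[  92.   123.4   60.1  154.1   28.8 -175.8   -1.2 -146.1  -31.1 -117.8
  -59.8] [ 2.   3.4  0.1  4.1 -1.2  4.2 -1.2  3.9 -1.1  2.2  0.2]
[  90.8  121.    60.5  151.5   30.5 -178.4    0.5 -148.1  -29.5 -118.8
  -59. ] [0.8 1.  0.5 1.5 0.5 1.6 0.5 1.9 0.5 1.2 1. ]
```

```bash
python3 -c "
from workcell import r
print(r.job_done())"
```

```text
the job is handed in; nothing more can be done
None
```

The cover is screwed down fully home on the pedestal and released, and nothing else on the slab was touched; I handed the job in at about 23 s. It rested on the crowns, dropped into the starts about 39° anticlockwise, and turned about 76° clockwise to the stop. Regripping and turning again moved it less than half a degree.

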